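# Index the packing swivel and build the next bottle set

### The arm

A 6-joint arm with a two-finger parallel gripper is mounted at the origin on the work surface; the furniture and walls round the work are solid. World frame = base frame: x ahead of the robot, y to its left, z up, the work surface at z = 0. Lengths are in m, angles in rad, forces in N, time in s.
With the tool pointing down it reaches from about 0.25 to 0.725 m from the base axis. Payload 4 kg.
Tool frame: the origin (TCP) lies midway between the tips of the shut fingers; the grasp point (between the pads) lies 19 mm behind it (bot.grip_point_offset is the distance from the TCP to the grasp point, in m); z points along the fingers, y is the line along which they close (so a half turn about z gives the same grasp; the last joint's range is limited). The gripper opens to 85 mm and grips with 20 to 120 N. Pads are 22 mm wide; open, the fingers measure 114 mm over their backs; the gripper's body (76 mm by 85 mm) begins 54 mm behind the grasp point. The pads swing forward as they close: fully open they stand 13 mm farther back than shut.
Start: joints at [-1.257, 0.241, 0.005, 1.335, 0, 1.571], TCP at [0.154, -0.476, 0.231] pointing down, gripper open.
Joint ranges: [-2.72, 2.72], [-1.05, 1.87], [-1.09, 1.28], [-1.99, 2.15], [-1.42, 1.44], [-3.14, 3.14]. Speed limits (rad/s): [2.79, 2.79, 3.14, 3.14, 3.14, 3.14].

### API

Orientations are given as a unit quaternion [x, y, z, w].
In Python, from workcell import bot gives the robot as it stands.
- The arm moves only by the tool step_arm, never from a script. Its argument "targets" is text: rows parted by semicolons, each of 7 numbers parted by spaces: the opening, from -1 (shut) to 1 (fully open), so that 0 is half open, then the shift along the world's x, y, z normalised to -1 to 1, where 1 is 0.5 m, then the turn, a rotation vector about the world's x, y, z normalised to -1 to 1, where 1 is pi/4 rad. In form: gripper x y z wx wy wz; .... A call has 1 to 10 rows; each row is the pose to reach, as a shift and turn from the pose commanded when the call began; what a row does not reach only later rows make up. A row lasts 1/12 s, in which the tool goes at most 41.7 mm and 7.16 degrees, less where a joint would pass 70% of its speed; a pose out of reach is approached as far as the arm can. A call with a number of a shift or a turn outside -1 to 1 is refused whole. A call with a gripper value outside its range is refused whole. The fingers move at their own pace and stop on an object; the grip force is fixed at half the most. Time passes only in rows, so rows that repeat a pose let the fingers close. It gives the time, the measured TCP pose, the force, the opening and the grip force at its end, in the units of the state.
- bot.get_obs(): the state, without advancing time (a new reading comes with each control period).
- bot.camera(name): name is "side" or "top"; returns the picture (480x640x3 uint8, red, green, blue); there is no depth.
- bot.camera_info(name): a dict with "vertical_fov" (degrees; the focal length in pixels is half the picture's height over the tangent of half this angle, whatever the lens; pixels are square), "cx", "cy" (the principal point, pixels), "pose" (4x4, takes a point from camera to world coordinates). Camera axes: x right, y up, looking along -z (the intrinsics and any distortion apply to the point x, -y, -z); pixel columns grow to the right and rows downward; lengths in m; the calibration is good to about 2 mm. A picture is of the moment at which its call begins. camera_info takes no time and is no camera call.
- bot.job_done(): hands the job in; it is judged then, once.
The state is a dict: "clock": time; "joint_pos": joint angles; "joint_vel": joint speeds; "tau": joint torques, N m; "eef_pos": TCP position; "tool_rot": TCP orientation; "ft_force": force on the tool from outside, world axes, zero at the start; "ft_torque": the same for the moment, N m; "grip_width": finger opening in m; "grasp_force": force on a finger pad.
Only numpy, scipy, OpenCV 4.12 (cv2) and the standard library are available. Lean on these libraries where they do the work, as an engineer would, in place of code of your own. Each camera call takes 0.05 s, during which the arm holds its last target. There are 200 camera calls.

### The job

The finished set stands on the swivel's pad at the fixed pointer. Lift the spring pin's knob, turn the carrier to the next hole so that the empty pad comes to the pointer, and let the pin drop fully home in that hole. Then build the same set on that pad: first the loose wooden stand centred on the pad, then the short bottle upright and centred on the stand, without upsetting the finished set or disturbing the other things.

Things in the scene. Friction and masses are not known exactly. Their poses are not given: they have to be found in the camera images.
- index_base: fixed round index plate of bare steel, 200 mm across, top face 18 mm above the table, with five brass-bushed holes 72 degrees apart on a circle of 60 mm radius. Origin: on the turning axis at table height; z up. The pointer lies at 102 degrees (anticlockwise from above, from the body's own x axis), and the hole where the pin starts at -95 degrees
- carrier (a joint): angle of the carrier, rad: the grey part that turns on the index plate about the vertical axis, with the pin and both pads. 0 at the start (pin in the first hole); grows anticlockwise seen from above. The next hole, which brings the empty pad to the pointer, is at 1.257 (72 degrees anticlockwise). It turns freely with slight friction and stays where left, but only while the pin is out of the holes; in a hole it has about 0.03 rad of play
- pin (a joint): height of the spring index pin, m: 0 = fully home in a hole, about 0.010 = its rounded tip rides on the index plate, 0.018 = upper stop. A spring pushes it down with about 4 N when home and 7 N at the stop. Let go between the holes, the tip rides on the plate and drops in by itself when the carrier brings it over a hole
- pin_knob (a point): centre of the pin's black round knob: upright cylinder 32 mm in diameter and 37 mm high, with nothing above it, standing on the carrier's arm 60 mm from the turning axis (centre 68.5 mm above the table when home; the arm under it is 34 mm, the pin's 26 mm wide barrel 47 mm above the table). It goes up and down with the pin and round with the carrier. It does not turn on its own stem
- pointer (a point): top of the fixed steel pointer's tip, 41 mm above the table, 130 mm from the turning axis; the upright plate behind it reaches 137 mm out
- empty_pad (a point): centre of the top face of the empty round cork pad on the carrier, 68 mm in diameter, 80 mm from the turning axis, 40 mm above the table; moves round with the carrier
- full_pad (a point): the same for the pad that carries the finished set; starts at the pointer
- stand_mid (a point): centre (half-way up) of the loose plain wooden stand: upright cylinder 64 mm in diameter and 44 mm high, flat top, standing on the table, about 90 g
- bottle_cap (a point): centre of the yellow screw cap of the loose short oil bottle, on its axis, 156 mm above its underside: upright cylinder 30 mm in diameter and 22 mm high, fixed to the bottle and strong enough to carry it. The bottle is round, 52 mm in diameter up to about 95 mm and then narrows to the cap, 167 mm high in all, with a thick heavy foot, about 390 g; it stands on the table. The other loose bottle is taller (225 mm)
- done_stand: wooden stand of the finished set, same as the loose one; origin at the centre of its underside
- done_bottle: short bottle of the finished set, loose on its stand; origin at the centre of its underside
- tall_bottle: bystander: tall dark bottle, 62 mm in diameter, 225 mm high; origin at the centre of its underside
- label_roll: bystander: roll of labels, 80 mm across, 50 mm high; origin at the centre of its underside
- stapler: bystander: stapler, 32 x 138 x 48 mm, long along its y; origin at the centre of its underside

How it is judged:
On the way, in this order (a step that is already met when the one before it is completed fails the run):
1. the pin is drawn clear of its hole (value of joint pin above 0.0105 m), for 0.1 s.
2. the carrier has been turned to the next hole and the pin is home in it (value of joint carrier between 1.2 and 1.315 rad and value of joint pin below 0.002 m), for 0.2 s.
3. the stand has been set down upright and centred on the empty pad and let go, with no bottle on it yet (horizontal distance between stand_mid and empty_pad below 0.01 m and z of stand_mid in the frame of empty_pad below 0.025 m and angle between stand_mid's own z axis and vertical below 0.08 rad and contact force between the fingers and stand below 0.1 N and horizontal distance between bottle_cap and stand_mid above 0.06 m), for 0.1 s.
At the end, for the whole second after the job is handed in: Pin home (within 2 mm) in the next hole, 72 degrees on, empty pad at the pointer; stand upright on that pad within 10 mm of centre; bottle upright, still, on the stand within 8 mm of centre; finished set still standing (stand within 15 mm of its pad's centre, bottle within 12 mm of its stand's) (all of step 2 and horizontal distance between stand_mid and empty_pad below 0.01 m and z of stand_mid in the frame of empty_pad below 0.025 m and angle between each of stand_mid, bottle_cap's own z axis and vertical below 0.08 rad and horizontal distance between bottle_cap and stand_mid below 0.008 m and z of bottle_cap in the frame of stand_mid between 0.174 and 0.182 m and linear speed of bottle below 0.02 m/s and horizontal distance between done_stand and full_pad below 0.015 m and horizontal distance between done_bottle and done_stand below 0.012 m and angle between done_bottle's own z axis and vertical below 0.1 rad); the robot touches nothing.
It fails at once if the finished set is upset (angle between done_bottle's own z axis and vertical above 0.3 rad or horizontal distance between done_stand and full_pad above 0.03 m).
It fails at once if a bystander is moved more than 30 mm (distance of any of tall_bottle, label_roll, stapler from where it was at the start of the episode above 0.03 m).
It also fails if it takes over 72 s, if anything falls off the work surface, if the arm or the gripper's body presses on something with over 40 N, if the wrist force passes 120 N, or if a joint passes its speed limit or range.

## Working session

There is one attempt and no reset: what is moved stays moved. The work goes in short steps, Python scripts to look and compute and a tool call to move; the robot and the scene stay as the last step left them, time stands still between calls to the robot, and variables do not carry over. Pictures are saved under pics/ and viewed, at most 10 in all, crops included, and the job is handed in when it is done.

Besides the shell and the picture viewer there is one more tool, called as a command line: name --argument value ..., lists and objects as JSON in quotes. step_arm: Moves the arm, as the interface text tells. Scaled input: -1 to 1 covers 0.5 m each way for a shift and pi/4 rad each way for a turn. Its arguments: {"type":"object","properties":{"targets":{"type":"string"}},"required":["targets"]}

```bash
mkdir -p pics; ls
python3 - <<'E'
from workcell import bot
import cv2,numpy as np
np.set_printoptions(precision=4,suppress=True)
for n in("top","side"):
    im=bot.camera(n);cv2.imwrite(f"pics/{n}0.png",im[:,:,::-1]);print(n,bot.camera_info(n))
print(bot.get_obs())
E
```

```text
pics
top {'vertical_fov': 52.432902557854014, 'cx': 318.5806069687133, 'cy': 249.22966303159447, 'pose': array([[ 0.4482,  0.8374, -0.3129,  0.1296],
       [-0.8939,  0.4215, -0.1523, -0.1405],
       [ 0.0043,  0.348 ,  0.9375,  1.1274],
       [ 0.    ,  0.    ,  0.    ,  1.    ]])}
side {'vertical_fov': 44.92949742031181, 'cx': 316.185241890351, 'cy': 248.45674054234055, 'pose': array([[-0.617 ,  0.5836, -0.5279, -0.2425],
       [-0.7869, -0.4525,  0.4195,  0.5589],
       [ 0.0059,  0.6743,  0.7385,  1.0852],
       [ 0.    ,  0.    ,  0.    ,  1.    ]])}
{'clock': 0.1, 'joint_pos': array([-1.257 ,  0.2413,  0.0039,  1.3352, -0.    ,  1.5708]), 'joint_vel': array([-0.0001, -0.0004,  0.0044, -0.0005,  0.0011, -0.002 ]), 'tau': array([ -0.0007, -37.3137,  25.3011,   0.0109,   0.    ,  -0.    ]), 'eef_pos': array([ 0.1541, -0.4751,  0.2305]), 'tool_rot': array([ 0.9877,  0.1562, -0.0002, -0.0009]), 'ft_force': array([ 0.8934,  0.1169, -0.6619]), 'ft_torque': array([-0.0464, -0.0392, -0.0268]), 'grasp_force': 0.0, 'grip_width': 0.08535068039038357}
```

View pics/top0.png

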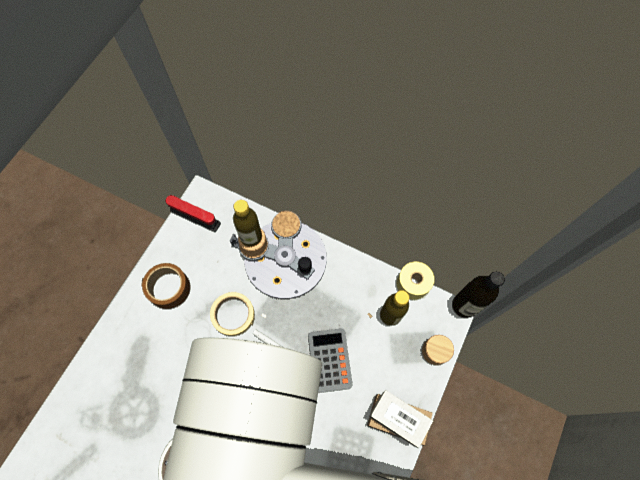

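View pics/side0.png

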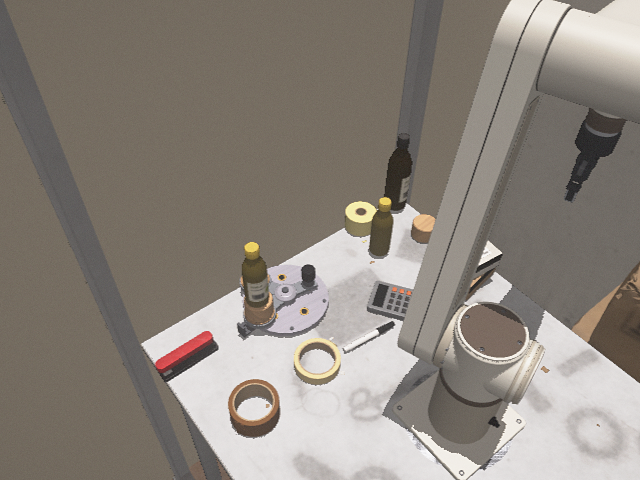

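```bash
cat > h.py <<'E'
from workcell import bot
import cv2,numpy as np
np.set_printoptions(precision=4,suppress=True)
I={n:bot.camera_info(n) for n in("top","side")}
def ray(n,u,v):
    i=I[n];f=240/np.tan(np.radians(i["vertical_fov"]/2));P=i["pose"]
    d=P[:3,:3]@np.array([(u-i["cx"])/f,-(v-i["cy"])/f,-1]);return P[:3,3],d/np.linalg.norm(d)
def plane(n,u,v,z):
    o,d=ray(n,u,v);return o+d*(z-o[2])/d[2]
def tri(a,b):
    (o,d),(p,e)=ray("top",*a),ray("side",*b)
    s=np.linalg.lstsq(np.c_[d,-e],p-o,rcond=None)[0];x,y=o+s[0]*d,p+s[1]*e
    return (x+y)/2,np.linalg.norm(x-y)
def proj(n,X):
    i=I[n];f=240/np.tan(np.radians(i["vertical_fov"]/2));P=i["pose"]
    c=P[:3,:3].T@(np.array(X)-P[:3,3]);return i["cx"]-f*c[0]/c[2],i["cy"]+f*c[1]/c[2]
def blobs(im,box,lo,hi,amin=20):
    "HSV mask blobs in box (u0,v0,u1,v1): centroid, area"
    u0,v0,u1,v1=box;h=cv2.cvtColor(im[v0:v1,u0:u1],cv2.COLOR_RGB2HSV)
    n,l,s,c=cv2.connectedComponentsWithStats(cv2.inRange(h,lo,hi))
    return [(c[k]+[u0,v0],s[k,4],s[k,:4]+[u0,v0,0,0]) for k in range(1,n) if s[k,4]>=amin]
E
python3 - <<'E'
from h import *
t=cv2.imread("pics/top0.png")[:,:,::-1].copy();s=cv2.imread("pics/side0.png")[:,:,::-1].copy()
Y=((24,150,130),(34,255,255))
for nm,im,box,r in[("cap t",t,(385,285,415,310),Y),("cap s",s,(370,190,400,220),Y),("dcap t",t,(225,190,260,225),Y),("dcap s",s,(235,235,270,262),Y),
 ("knob t",t,(293,250,320,280),((0,0,0),(180,255,60))),("knob s",s,(295,258,322,290),((0,0,0),(180,255,60))),
 ("stand t",t,(415,325,465,370),((5,60,60),(25,255,255))),("stand s",s,(408,208,445,250),((5,60,60),(25,255,255))),
 ("pad t",t,(265,205,305,245),((5,60,60),(25,255,255)))]:
    for b in blobs(im,box,*r):print(nm,*b)
def row(im,n):
    pass
c1=np.hstack([cv2.resize(t[185:305,220:340],(400,400),interpolation=2),cv2.resize(t[265:385,370:490],(400,400),interpolation=2)])
cv2.imwrite("pics/c1.png",c1[:,:,::-1])
E
```

```text
dcap t [240.3143 206.0857] 105 [234 200  14  14]
knob t [304.3438 265.4635] 192 [298 257  14  18]
knob s [306.7838 276.8649] 37 [302 272  13  10]
stand t [437.6868 349.5417] 744 [422 335  32  30]
stand t [458.9028 365.9861] 72 [454 361  11   9]
stand s [422.3697 227.2778] 522 [411 214  25  29]
pad t [285.7509 223.186 ] 586 [272 210  28  27]
```

View pics/c1.png

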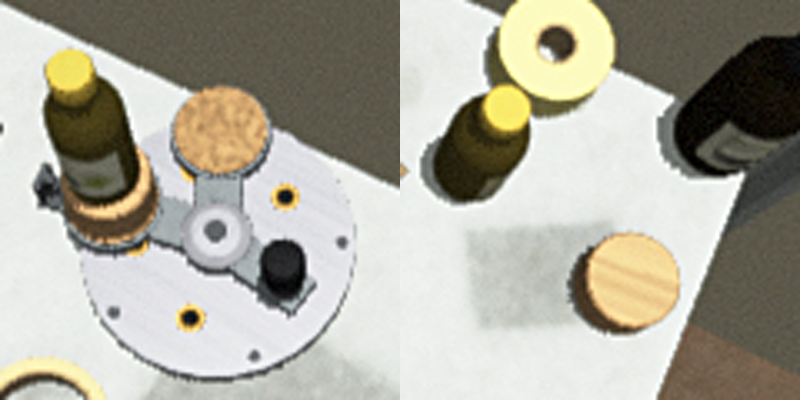

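Run:
```python
from h import *
P={}
for n,u,v,z in[("pad",286.3,224.3,.040),("knob",304.9,262.4,.087),("holeA",305.5,244.1,.018),("holeB",277,280.4,.018),("stand",439.6,349.6,.044),("cap",402.1,297.1,.167),("dcap",241.3,206,.251),("pointer",235,241,.041)]:
    P[n]=plane("top",u,v,z);print(n,P[n])
print("cap tri",tri((402.1,297.1),(385,201)))
# axis: from knob(60 @-95) and pad (80 @30), holes A(60@-23 or 49..)
a=P["pad"][:2];k=P["knob"][:2]
Q=lambda r,d:np.array([r*np.cos(np.radians(d)),r*np.sin(np.radians(d))])
# 2D similarity fit: body->world
def fit(pairs):
    B=np.array([b for b,_ in pairs]);W=np.array([w for _,w in pairs]);Bc=B-B.mean(0);Wc=W-W.mean(0)
    th=np.arctan2((Bc[:,0]*Wc[:,1]-Bc[:,1]*Wc[:,0]).sum(),(Bc*Wc).sum());R=np.array([[np.cos(th),-np.sin(th)],[np.sin(th),np.cos(th)]])
    t=W.mean(0)-R@B.mean(0);return t,R,th,W-(B@R.T+t)
for A in(-23,49):
  for Bh in(-167,121):
    t,R,th,r=fit([(Q(.08,30),a),(Q(.06,-95),k),(Q(.06,A),P["holeA"][:2]),(Q(.06,Bh),P["holeB"][:2]),(Q(.08,102),P["dcap"][:2])])
    print(A,Bh,t,np.degrees(th),np.abs(r).max(),"ptr",t+R@Q(.13,102),"pad2",t+R@Q(.08,102),"knob",t+R@Q(.06,-95),"knob2",t+R@Q(.06,-23))
    print(r*1e3)
```

```text
pad [0.515 0.135 0.04 ]
knob [0.4347 0.0419 0.087 ]
holeA [0.4974 0.0742 0.018 ]
holeB [0.3851 0.0925 0.018 ]
stand [ 0.4001 -0.3086  0.044 ]
cap [ 0.4337 -0.1823  0.167 ]
dcap [0.4349 0.1797 0.251 ]
pointer [0.4211 0.2239 0.041 ]
cap tri (array([ 0.4346, -0.1822,  0.165 ]), np.float64(0.0005036218400313561))
-23 -167 [0.4443 0.1011] -4.5413066738737164 0.001530524206416306 ptr [0.4274 0.23  ] pad2 [0.4339 0.1804] knob [0.4343 0.0419] knob2 [0.4975 0.0733]
[[-1.5305 -0.4363]
 [ 0.343   0.0138]
 [-0.0171  0.8977]
 [ 0.1621  0.2497]
 [ 1.0426 -0.725 ]]
-23 121 [0.4411 0.0859] 6.487713308756095 0.04097581486283597 ptr [0.3999 0.2092] pad2 [0.4157 0.1617] knob [0.4427 0.0259] knob2 [0.4986 0.0688]
[[  9.5351   1.5898]
 [ -8.0075  16.0329]
 [ -1.1892   5.417 ]
 [-19.517  -40.9758]
 [ 19.1786  17.9361]]
49 -167 [0.444  0.0882] -12.273125473147598 0.04988373380671379 ptr [0.4447 0.2182] pad2 [0.4444 0.1682] knob [0.4262 0.0309] knob2 [0.493  0.0536]
[[ -5.2789  22.4361]
 [  8.4345  10.9797]
 [  5.3153 -49.8837]
 [  1.0314   5.027 ]
 [ -9.5022  11.4409]]
49 121 [0.4418 0.0738] -0.8371295476796246 0.04427082583046782 ptr [0.4166 0.2013] pad2 [0.4263 0.1523] knob [0.4357 0.0141] knob2 [0.4967 0.0496]
[[  3.3196  22.2464]
 [ -1.0229  27.8101]
 [ 15.6402 -44.2708]
 [-26.5601 -33.1747]
 [  8.6231  27.389 ]]
```

step_arm --targets "1 0.28 0.52 0.14 0 0 0.7;1 0.28 0.52 0.14 0 0 0.7;1 0.28 0.52 0.14 0 0 0.7;1 0.28 0.52 0.14 0 0 0.7;1 0.28 0.52 0.14 0 0 0.7;1 0.28 0.52 0.14 0 0 0.7;1 0.28 0.52 0.14 0 0 0.7;1 0.28 0.52 0.14 0 0 0.7;1 0.28 0.52 0.14 0 0 0.7;1 0.28 0.52 0.14 0 0 0.7"

```text
clock: 0.93
eef_pos: [0.2945, -0.2151, 0.3012]
tool_rot: [0.908, 0.42, -0.0, 0.0]
ft_force: [-0.6, -0.8, 0.5]
grip_width: 0.0855
grasp_force: 0.0
```

step_arm --targets "1 0.28 0.514 -0.3 0 0 0.687;1 0.28 0.514 -0.3 0 0 0.687;1 0.28 0.514 -0.3 0 0 0.687;1 0.28 0.514 -0.3 0 0 0.687;1 0.28 0.514 -0.3 0 0 0.687;1 0.28 0.514 -0.3 0 0 0.687;1 0.28 0.514 -0.3 0 0 0.687;1 0.28 0.514 -0.3 0 0 0.687;1 0.28 0.514 -0.3 0 0 0.687;1 0.28 0.514 -0.3 0 0 0.687"

```text
clock: 1.77
eef_pos: [0.4336, 0.0412, 0.1492]
tool_rot: [0.764, 0.646, -0.002, -0.001]
ft_force: [-0.3, -0.9, -0.9]
grip_width: 0.0852
grasp_force: 0.0
```

Run:
```python
from h import *
for n in("top","side"):
    im=bot.camera(n);cv2.imwrite(f"pics/{n}1.png",im[:,:,::-1])
o=bot.get_obs();print(o["joint_pos"],o["eef_pos"],o["tool_rot"],o["ft_force"])
s=cv2.imread("pics/side1.png")
t=cv2.imread("pics/top1.png")
cv2.imwrite("pics/v1.png",np.hstack([cv2.resize(s[:,150:550],(440,528)),cv2.resize(t[150:350,200:320],(318,528))]))
```

```text
[ 0.0924  0.1717 -0.3007  1.1001 -0.0006  1.8328] [0.4339 0.04   0.1509] [ 0.7644  0.6447 -0.0009 -0.0003] [ 0.0863 -0.2042  0.9755]
```

View pics/v1.png

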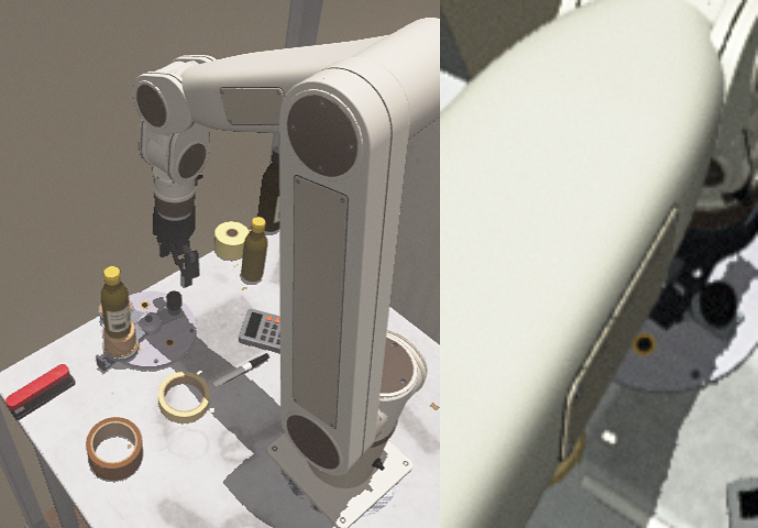

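step_arm --targets "1 0.001 0.002 -0.1 0 0 0;1 0.001 0.002 -0.15 0 0 0;1 0.001 0.002 -0.2 0 0 0;1 0.001 0.002 -0.2 0 0 0;-1 0.001 0.002 -0.2 0 0 0;-1 0.001 0.002 -0.2 0 0 0;-1 0.001 0.002 -0.2 0 0 0;-1 0.001 0.002 -0.2 0 0 0;-1 0.001 0.002 -0.2 0 0 0;-1 0.001 0.002 -0.2 0 0 0"

```text
clock: 2.7
eef_pos: [0.4368, 0.0423, 0.0533]
tool_rot: [0.764, 0.645, 0.002, 0.002]
ft_force: [0.3, -1.6, 6.2]
grip_width: 0.0304
grasp_force: 59.0
```

step_arm --targets "-1 0 0 0.01 0 0 0;-1 0 0 0.02 0 0 0;-1 0 0 0.03 0 0 0;-1 0 0 0.03 0 0 0;-1 0 0 0.03 0 0 0"

```text
clock: 3.12
eef_pos: [0.4361, 0.0424, 0.0668]
tool_rot: [0.764, 0.645, 0.001, 0.001]
ft_force: [5.6, -0.8, -6.8]
grip_width: 0.0304
grasp_force: 59.9
```

Run:
```python
from h import *
o=bot.get_obs();print(o["joint_pos"],o["eef_pos"],o["tool_rot"],o["ft_force"],o["grip_width"])
# arc plan: axis & tool pos
ax=np.array([.4443,.1011])
for p0 in (o["eef_pos"][:2],np.array([.4343,.0419])):
    for d in range(0,73,6):
        c,s=np.cos(np.radians(d)),np.sin(np.radians(d));R=np.array([[c,-s],[s,c]])
        print(d,((R@(p0-ax)+ax-p0)/.5).round(3),round(d/45,3),end=" | ")
    print(np.linalg.norm(p0-ax))
```

```text
[ 0.0972  0.2695 -0.4255  0.8733 -0.0004  1.836 ] [0.4361 0.0424 0.0668] [0.7639 0.6453 0.0009 0.0009] [ 5.622  -0.7751 -6.7908] 0.030359563689680933
0 [0. 0.] 0.0 | 6 [ 0.012 -0.001] 0.133 | 12 [ 0.025 -0.001] 0.267 | 18 [0.037 0.001] 0.4 | 24 [0.049 0.003] 0.533 | 30 [0.061 0.007] 0.667 | 36 [0.072 0.013] 0.8 | 42 [0.083 0.019] 0.933 | 48 [0.093 0.027] 1.067 | 54 [0.102 0.035] 1.2 | 60 [0.11  0.044] 1.333 | 66 [0.117 0.055] 1.467 | 72 [0.123 0.065] 1.6 | 0.05928494386837639
0 [0. 0.] 0.0 | 6 [ 0.012 -0.001] 0.133 | 12 [ 0.025 -0.002] 0.267 | 18 [ 0.038 -0.   ] 0.4 | 24 [0.05  0.002] 0.533 | 30 [0.062 0.006] 0.667 | 36 [0.073 0.011] 0.8 | 42 [0.084 0.017] 0.933 | 48 [0.095 0.024] 1.067 | 54 [0.104 0.033] 1.2 | 60 [0.113 0.042] 1.333 | 66 [0.12  0.052] 1.467 | 72 [0.126 0.063] 1.6 | 0.06003865421543023
```

step_arm --targets "-1 0.004 -0.001 0 0 0 0.044;-1 0.010 -0.001 0 0 0 0.111;-1 0.019 -0.002 0 0 0 0.2;-1 0.027 -0.0015 0 0 0 0.289;-1 0.035 -0.001 0 0 0 0.378;-1 0.044 0.001 0 0 0 0.467;-1 0.052 0.003 0 0 0 0.556;-1 0.060 0.005 0 0 0 0.644;-1 0.068 0.008 0 0 0 0.733;-1 0.073 0.011 0 0 0 0.8"

```text
clock: 3.95
eef_pos: [0.4724, 0.0476, 0.0661]
tool_rot: [0.526, 0.851, 0.0, 0.001]
ft_force: [5.8, -2.4, -6.6]
grip_width: 0.03
grasp_force: 60.0
```

Run:
```python
from h import *
o=bot.get_obs();print(o["eef_pos"],o["tool_rot"],o["ft_force"],o["ft_torque"],o["grip_width"])
s=bot.camera("side");cv2.imwrite("pics/side2.png",s[:,:,::-1])
print(blobs(s,(215,225,300,275),(24,150,130),(34,255,255)))
v=np.array([.4343-.4443,.0419-.1011])
f=lambda d:np.array([[np.cos(np.radians(d)),-np.sin(np.radians(d))],[np.sin(np.radians(d)),np.cos(np.radians(d))]])@v
for d in(40,44,48,52,56,60,64,68,70,72):print(d,((f(d)-f(36))/.5).round(4),round((d-36)/45,3))
```

```text
[0.4724 0.0476 0.0661] [0.526  0.8505 0.     0.0007] [ 5.7663 -2.4474 -6.6324] [-0.4638 -1.203  -0.3679] 0.030003237380236455
[]
40 [0.0074 0.004 ] 0.089
44 [0.0144 0.0085] 0.178
48 [0.0212 0.0135] 0.267
52 [0.0276 0.0189] 0.356
56 [0.0336 0.0248] 0.444
60 [0.0391 0.031 ] 0.533
64 [0.0442 0.0377] 0.622
68 [0.0489 0.0446] 0.711
70 [0.051  0.0483] 0.756
72 [0.053  0.0519] 0.8
```

step_arm --targets "-1 0.009 0.004 0 0 0 0.089;-1 0.016 0.0085 0 0 0 0.178;-1 0.023 0.0135 0 0 0 0.267;-1 0.030 0.019 0 0 0 0.356;-1 0.036 0.025 0 0 0 0.444;-1 0.041 0.031 0 0 0 0.533;-1 0.046 0.038 0 0 0 0.622;-1 0.051 0.0445 0 0 0 0.711;-1 0.055 0.052 0 0 0 0.8;-1 0.055 0.052 0 0 0 0.8"

```text
clock: 4.83
eef_pos: [0.4992, 0.074, 0.0658]
tool_rot: [0.237, 0.971, -0.0, 0.0]
ft_force: [5.1, -2.8, -6.7]
grip_width: 0.0305
grasp_force: 60.3
```

Run:
```python
from h import *
o=bot.get_obs();print(o["eef_pos"],o["tool_rot"],o["ft_force"],o["ft_torque"],o["grip_width"])
a=2*np.degrees(np.arctan2(o["tool_rot"][1],o["tool_rot"][0]))-90;print("closing line",a, "turned",a+9.5)
for n in("top","side"):
    im=bot.camera(n);cv2.imwrite(f"pics/{n}3.png",im[:,:,::-1])
s=cv2.imread("pics/side3.png");t=cv2.imread("pics/top3.png")
cv2.imwrite("pics/v3.png",np.hstack([cv2.resize(s[200:360,200:360],(400,400)),cv2.resize(t[180:340,200:360],(400,400))]))
```

```text
[0.4992 0.074  0.0658] [ 0.2373  0.9714 -0.0003  0.    ] [ 5.0993 -2.7805 -6.7091] [-0.2655 -1.1246  0.0701] 0.030498136384676668
closing line 62.542542708695805 turned 72.0425427086958
```

View pics/v3.png

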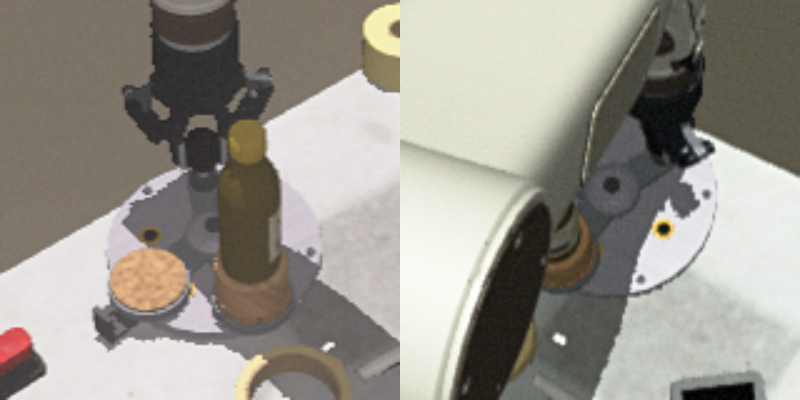

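step_arm --targets "-1 0 0 -0.008 0 0 0;-1 0 0 -0.014 0 0 0;-1 0 0 -0.02 0 0 0;-1 0 0 -0.024 0 0 0;-1 0 0 -0.024 0 0 0"

```text
clock: 5.35
eef_pos: [0.499, 0.0737, 0.0539]
tool_rot: [0.239, 0.971, -0.0, 0.0]
ft_force: [4.4, -1.6, -4.4]
grip_width: 0.03
grasp_force: 60.5
```

step_arm --targets "1 0 0 0 0 0 0;1 0 0 0 0 0 0;1 0 0 0 0 0 0;1 0 0 0 0 0 0;1 0 0 0.05 0 0 0;1 0 0 0.13 0 0 0;1 0 0 0.21 0 0 0;1 0 0 0.29 0 0 0;1 0 0 0.37 0 0 0;1 0 0 0.4 0 0 0"

```text
clock: 6.18
eef_pos: [0.5007, 0.0744, 0.2608]
tool_rot: [0.239, 0.971, 0.002, 0.004]
ft_force: [1.1, -0.3, -0.2]
grip_width: 0.0855
grasp_force: 0.0
```

Run:
```python
from h import *
o=bot.get_obs();print(o["eef_pos"],o["tool_rot"],o["ft_force"],o["grip_width"],o["joint_pos"])
s=bot.camera("side");cv2.imwrite("pics/side4.png",s[:,:,::-1])
a=cv2.imread("pics/side0.png")
cv2.imwrite("pics/v4.png",np.hstack([cv2.resize(s[220:360,210:350,::-1],(400,400)),cv2.resize(a[220:360,210:350],(400,400))]))
for z in(.087,.097):print(proj("side",[.4985,.0735,z]))
```

```text
[0.5007 0.0744 0.2608] [0.2385 0.9711 0.0019 0.0042] [ 1.0841 -0.3447 -0.1588] 0.0855113446846352 [0.1473 0.2349 0.0741 1.4008 0.0004 0.629 ]
(np.float64(280.8321762768301), np.float64(257.58326530298433))
(np.float64(280.6609307400176), np.float64(254.67948704181657))
```

View pics/v4.png

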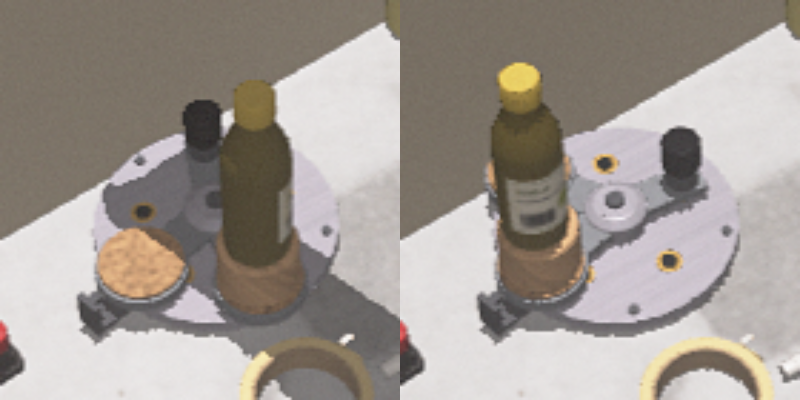

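Run:
```python
from h import *
for X in([.4355,.042,.087],[.4355,.042,.097]):print(proj("side",X))
print([ (b[0],b[1],b[2]) for n in("side0","side4") for b in blobs(cv2.imread(f"pics/{n}.png")[:,:,::-1].copy(),(265,245,325,290),(0,0,0),(180,255,45))])
print(proj("side",[.4985,.0735,.0685]),proj("side",[.4355,.042,.0685]), "bottom",proj("side",[.4985,.0735,.05]))
```

```text
(np.float64(308.45754439298014), np.float64(267.68177477647146))
(np.float64(308.44004915790754), np.float64(264.7905433699265))
[]
(np.float64(281.144025508543), np.float64(262.87123389279424)) (np.float64(308.4893966959523), np.float64(272.9456296684847)) bottom (np.float64(281.4496061744227), np.float64(268.05290759437594))
```

Run:
```python
from h import *
print("tall top",plane("top",497,279,.222)," base tri?",plane("top",461,308,.0),"roll",plane("top",416.5,278,.05))
im=bot.camera("top");cv2.imwrite("pics/top5.png",im[:,:,::-1])
h=cv2.cvtColor(im,cv2.COLOR_RGB2HSV)
m=cv2.inRange(h,(5,60,150),(25,255,255))
for n,(u0,v0,u1,v1) in {"stand":(418,328,462,368)}.items():
    c,_=cv2.findContours(m[v0:v1,u0:u1],0,1);c=max(c,key=cv2.contourArea)
    e=cv2.fitEllipse(c);u,v=e[0][0]+u0,e[0][1]+v0;print(n,u,v,e[1],plane("top",u,v,.044))
print("radius px->",[np.linalg.norm(plane("top",u+d,v,.044)-plane("top",u,v,.044)) for d in(13.6,14,15)])
```

```text
tall top [ 0.5324 -0.3303  0.222 ]  base tri? [ 0.5248 -0.3245  0.    ] roll [ 0.5275 -0.1992  0.05  ]
stand 439.6050262451172 348.4395065307617 (26.239255905151367, 28.369430541992188) [ 0.4025 -0.3077  0.044 ]
radius px-> [np.float64(0.030048129791901922), np.float64(0.030932007911235352), np.float64(0.03314173061222002)]
```

step_arm --targets "1 -0.198 -0.765 -0.02 0 0 0.229;1 -0.198 -0.765 -0.02 0 0 0.229;1 -0.198 -0.765 -0.02 0 0 0.229;1 -0.198 -0.765 -0.02 0 0 0.229;1 -0.198 -0.765 -0.02 0 0 0.229;1 -0.198 -0.765 -0.02 0 0 0.229;1 -0.198 -0.765 -0.02 0 0 0.229;1 -0.198 -0.765 -0.02 0 0 0.229;1 -0.198 -0.765 -0.02 0 0 0.229;1 -0.198 -0.765 -0.02 0 0 0.229"

```text
clock: 7.12
eef_pos: [0.3975, -0.3113, 0.2425]
tool_rot: [0.152, 0.988, 0.0, -0.001]
ft_force: [0.1, 0.6, 0.5]
grip_width: 0.0849
grasp_force: 0.0
```

step_arm --targets "1 0 0 -0.08 0 0 0;1 0 0 -0.16 0 0 0;1 0 0 -0.2 0 0 0;1 0 0 -0.2 0 0 0;1 0 0 -0.2 0 0 0"

```text
clock: 7.53
eef_pos: [0.3983, -0.3074, 0.1425]
tool_rot: [0.15, 0.989, 0.001, -0.002]
ft_force: [1.1, 0.1, 1.0]
grip_width: 0.0854
grasp_force: 0.0
```

Run:
```python
from h import *
o=bot.get_obs();print(o["eef_pos"],o["tool_rot"],o["ft_force"],2*np.degrees(np.arctan2(*o["tool_rot"][1::-1]))-90)
s=bot.camera("side");t=bot.camera("top");cv2.imwrite("pics/v6.png",np.hstack([cv2.resize(s[170:290,370:490,::-1],(400,400)),cv2.resize(t[275:395,370:490,::-1],(400,400))]))
```

```text
[ 0.3983 -0.3074  0.1425] [ 0.1505  0.9886  0.0014 -0.0023] [1.1387 0.1216 1.0209] 72.69382513855024
```

View pics/v6.png

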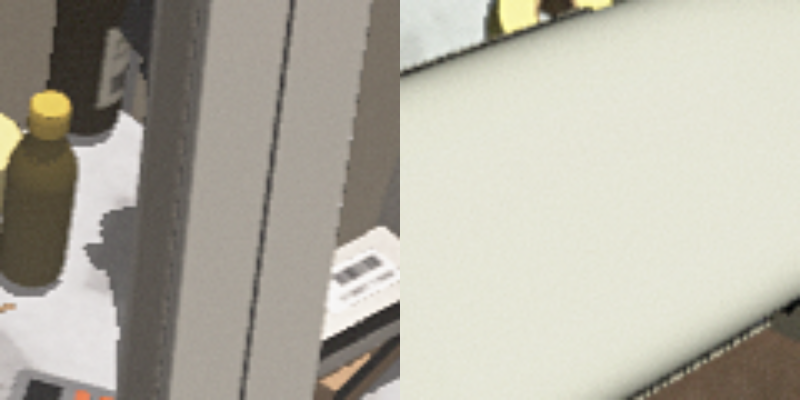

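step_arm --targets "1 0.006 -0.001 -0.08 0 0 0;1 0.006 -0.001 -0.15 0 0 0;1 0.006 -0.001 -0.21 0 0 0;1 0.006 -0.001 -0.25 0 0 0;1 0.006 -0.001 -0.268 0 0 0;-1 0.006 -0.001 -0.268 0 0 0;-1 0.006 -0.001 -0.268 0 0 0;-1 0.006 -0.001 -0.268 0 0 0;-1 0.006 -0.001 -0.268 0 0 0;-1 0.006 -0.001 -0.268 0 0 0"

```text
clock: 8.47
eef_pos: [0.4046, -0.3103, 0.0124]
tool_rot: [0.15, 0.989, -0.001, 0.002]
ft_force: [0.3, 0.2, 4.8]
grip_width: 0.0622
grasp_force: 66.0
```

step_arm --targets "-1 0 0 0.04 0 0 0;-1 0 0 0.1 0 0 0;-1 0 0 0.18 0 0 0;-1 0 0 0.26 0 0 0;-1 0 0 0.34 0 0 0;-1 0 0 0.42 0 0 0;-1 0 0 0.48 0 0 0;-1 0 0 0.5 0 0 0;-1 0 0 0.5 0 0 0"

```text
clock: 9.22
eef_pos: [0.4043, -0.3103, 0.2642]
tool_rot: [0.15, 0.989, -0.002, 0.004]
ft_force: [-0.4, -0.1, -0.7]
grip_width: 0.0618
grasp_force: 66.0
```

Run:
```python
from h import *
o=bot.get_obs();print(o["eef_pos"],o["tool_rot"],o["ft_force"],o["grip_width"])
```

```text
[ 0.4043 -0.3103  0.2642] [ 0.1504  0.9886 -0.002   0.0035] [-0.3722 -0.0617 -0.714 ] 0.06180627742433911
```

step_arm --targets "-1 0.01 0.07 0.13 0 0 0.1;-1 0.03 0.49 0.13 0 0 0.67;-1 0.03 0.49 0.13 0 0 0.67;-1 0.03 0.49 0.13 0 0 0.67;-1 0.03 0.49 0.13 0 0 0.67;-1 0.03 0.49 0.13 0 0 0.67;-1 0.03 0.49 0.13 0 0 0.67;-1 0.03 0.49 0.13 0 0 0.67"

```text
clock: 9.88
eef_pos: [0.4171, -0.0605, 0.3238]
tool_rot: [-0.115, 0.993, 0.001, -0.001]
ft_force: [0.3, -1.1, -1.7]
grip_width: 0.0623
grasp_force: 66.4
```

step_arm --targets "-1 0.03 0.49 0 0 0 0.67;-1 0.03 0.49 0 0 0 0.67;-1 0.03 0.49 0 0 0 0.67;-1 0.03 0.49 0 0 0 0.67;-1 0.03 0.49 0 0 0 0.67;-1 0.03 0.49 0 0 0 0.67;-1 0.03 0.49 0 0 0 0.67;-1 0.03 0.49 0 0 0 0.67;-1 0.03 0.49 0 0 0 0.67"

```text
clock: 10.63
eef_pos: [0.4324, 0.18, 0.3235]
tool_rot: [-0.366, 0.93, -0.0, -0.002]
ft_force: [-0.5, -0.3, -1.7]
grip_width: 0.0621
grasp_force: 66.4
```

Run:
```python
from h import *
o=bot.get_obs();print(o["eef_pos"],o["tool_rot"],o["ft_force"],2*np.degrees(np.arctan2(*o["tool_rot"][1::-1]))-90)
s=bot.camera("side");t=bot.camera("top");cv2.imwrite("pics/side7.png",s[:,:,::-1]);cv2.imwrite("pics/v7.png",np.hstack([cv2.resize(s[150:350,180:380,::-1],(400,400)),cv2.resize(t[120:320,180:380,::-1],(400,400))]))
```

```text
[0.4324 0.18   0.3235] [-0.3665  0.9304 -0.0004 -0.0019] [-0.4506 -0.3222 -1.6868] 132.99506645238955
```

View pics/v7.png

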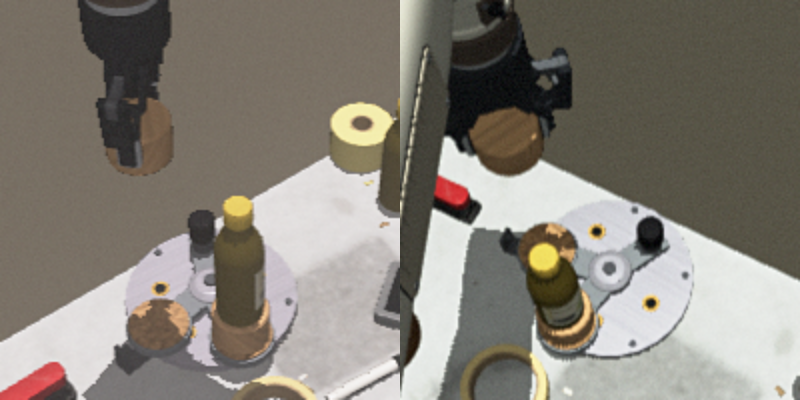

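Run:
```python
from h import *
o=bot.get_obs();p=o["eef_pos"].copy()
s=cv2.imread("pics/side7.png")[:,:,::-1].copy()
h=cv2.cvtColor(s,cv2.COLOR_RGB2HSV);m=cv2.inRange(h,(3,60,50),(25,255,255))
for v in range(200,238,3):
    u=np.where(m[v,225:280])[0]
    if len(u):print(v,u.min()+225,u.max()+225,end=" | ")
print()
th=np.linspace(0,2*np.pi,181)
for off in(-.004,0,.004):
    c=p[:2]+off*np.array([np.cos(np.radians(43)),np.sin(np.radians(43))])
    for z in(.311,.333,.355):
        q=np.array([proj("side",[c[0]+.032*np.cos(a),c[1]+.032*np.sin(a),z]) for a in th])
        i,j=q[:,0].argmin(),q[:,0].argmax();print(off,z,q[i],q[j],"lowest",q[q[:,1].argmax()])
pad=[b for b in blobs(s,(225,295,285,335),(5,60,40),(25,255,255),100)];print(pad)
print("pad proj",proj("side",[.4339,.1804,.04]),proj("side",[.4352,.181,.04]))
```

```text
200 244 258 | 203 253 262 | 206 252 264 | 209 245 265 | 212 250 265 | 215 250 265 | 218 249 266 | 221 250 266 | 224 233 266 | 227 233 266 | 230 235 264 | 233 237 262 | 236 241 256 | 
-0.004 0.311 [235.7218 226.5276] [270.0054 224.9286] lowest [251.6402 237.7078]
-0.004 0.333 [234.5687 218.135 ] [269.3758 216.1146] lowest [250.7126 229.3352]
-0.004 0.355 [233.38   209.4832] [268.7271 207.4654] lowest [249.7558 220.6992]
0 0.311 [233.6374 226.2829] [267.916  224.2625] lowest [249.5124 237.4545]
0 0.333 [232.4531 217.8897] [267.2553 215.871 ] lowest [248.5522 229.0811]
0 0.355 [231.2322 209.2374] [266.5743 207.2213] lowest [247.5618 220.4445]
0.004 0.311 [231.5546 226.0383] [265.8285 224.0196] lowest [247.3863 237.2013]
0.004 0.333 [230.3391 217.6445] [265.1364 215.6275] lowest [246.3935 228.8272]
0.004 0.355 [229.086  208.9917] [264.4231 206.9774] lowest [245.3696 220.1899]
[(array([258.9448, 311.592 ]), np.int32(598), array([244, 300,  31,  25]))]
pad proj (np.float64(259.5429670651735), np.float64(310.9792014336253)) (np.float64(258.9878916658541), np.float64(310.73861646484517))
```

step_arm --targets "-1 0.004 0.001 -0.07 0 0 0;-1 0.004 0.001 -0.14 0 0 0;-1 0.004 0.001 -0.21 0 0 0;-1 0.004 0.001 -0.28 0 0 0;-1 0.004 0.001 -0.35 0 0 0;-1 0.004 0.001 -0.41 0 0 0;-1 0.004 0.001 -0.46 0 0 0;-1 0.004 0.001 -0.5 0 0 0;-1 0.004 0.001 -0.51 0 0 0;-1 0.004 0.001 -0.51 0 0 0"

```text
clock: 11.57
eef_pos: [0.4337, 0.1795, 0.069]
tool_rot: [-0.365, 0.931, -0.0, -0.002]
ft_force: [0.0, -0.0, -0.6]
grip_width: 0.062
grasp_force: 66.4
```

Run:
```python
from h import *
o=bot.get_obs();print(o["eef_pos"],o["tool_rot"],o["ft_force"])
s=bot.camera("side");t=bot.camera("top");cv2.imwrite("pics/v8.png",np.hstack([cv2.resize(s[220:340,210:330,::-1],(400,400)),cv2.resize(t[185:305,220:340,::-1],(400,400))]))
```

```text
[0.4337 0.1795 0.069 ] [-0.3653  0.9309 -0.0001 -0.0019] [ 0.0282 -0.0108 -0.6489]
```

View pics/v8.png

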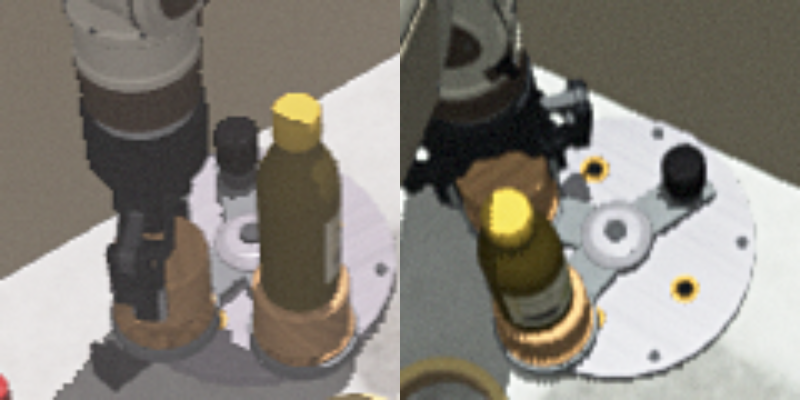

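step_arm --targets "-1 0.001 0.002 -0.012 0 0 0;-1 0.001 0.002 -0.022 0 0 0;-1 0.001 0.002 -0.026 0 0 0;-1 0.001 0.002 -0.028 0 0 0;-1 0.001 0.002 -0.028 0 0 0"

```text
clock: 12.08
eef_pos: [0.4352, 0.1824, 0.0562]
tool_rot: [-0.367, 0.93, -0.0, -0.0]
ft_force: [0.9, -0.1, -1.5]
grip_width: 0.0622
grasp_force: 66.4
```

step_arm --targets "-1 0 -0.001 -0.003 0 0 0;-1 0 -0.001 -0.005 0 0 0;-1 0 -0.001 -0.005 0 0 0"

```text
clock: 12.33
eef_pos: [0.4352, 0.1819, 0.0537]
tool_rot: [-0.367, 0.93, 0.0, -0.0]
ft_force: [-0.6, 0.3, -1.1]
grip_width: 0.0623
grasp_force: 66.4
```

step_arm --targets "-1 0 -0.001 -0.002 0 0 0;-1 0 -0.001 -0.004 0 0 0;-1 0 -0.001 -0.004 0 0 0"

```text
clock: 12.58
eef_pos: [0.4359, 0.1815, 0.0524]
tool_rot: [-0.366, 0.93, -0.0, 0.001]
ft_force: [-0.6, -0.1, 3.4]
grip_width: 0.0621
grasp_force: 66.8
```

step_arm --targets "-0.2 0 0 0 0 0 0;1 0 0 0 0 0 0;1 0 0 0 0 0 0;1 0 0 0 0 0 0;1 0 0 0 0 0 0;1 0 0 0.02 0 0 0;1 0 0 0.06 0 0 0;1 0 0 0.12 0 0 0;1 0 0 0.2 0 0 0;1 0 0 0.28 0 0 0"

```text
clock: 13.42
eef_pos: [0.4342, 0.181, 0.1924]
tool_rot: [-0.367, 0.93, 0.0, -0.001]
ft_force: [0.5, 0.9, 0.1]
grip_width: 0.0852
grasp_force: 0.0
```

step_arm --targets "1 0 0 0.08 0 0 0;1 0 0 0.16 0 0 0;1 0 0 0.24 0 0 0;1 0 -0.07 0.28 0 0 0;1 0 -0.15 0.28 0 0 -0.1;1 0 -0.23 0.28 0 0 -0.25;1 0 -0.31 0.28 0 0 -0.4;1 0 -0.39 0.28 0 0 -0.5;1 0 -0.4 0.28 0 0 -0.6;1 0 -0.4 0.28 0 0 -0.6"

```text
clock: 14.25
eef_pos: [0.4351, -0.021, 0.3317]
tool_rot: [-0.136, 0.991, -0.0, -0.0]
ft_force: [0.3, 0.0, 0.3]
grip_width: 0.0856
grasp_force: 0.0
```

Run:
```python
from h import *
o=bot.get_obs();print(o["clock"],o["eef_pos"],o["tool_rot"],o["ft_force"],2*np.degrees(np.arctan2(*o["tool_rot"][1::-1]))-90)
for n in("top","side"):
    im=bot.camera(n);cv2.imwrite(f"pics/{n}9.png",im[:,:,::-1])
s=cv2.imread("pics/side9.png")[:,:,::-1].copy();t=cv2.imread("pics/top9.png")[:,:,::-1].copy()
cv2.imwrite("pics/v9.png",np.hstack([cv2.resize(s[220:340,210:330,::-1],(400,400)),cv2.resize(t[185:305,220:340,::-1],(400,400))]))
m=cv2.inRange(cv2.cvtColor(s,cv2.COLOR_RGB2HSV),(3,50,50),(25,255,255))
c,_=cv2.findContours(m[270:335,225:285],0,1);c=max(c,key=cv2.contourArea);x=cv2.boundingRect(c);print("side bbox",x[0]+225,x[1]+270,x[2],x[3])
th=np.linspace(0,6.283,181)
for cc in([.4339,.1804],[.4350,.181]):
    q=np.array([proj("side",[cc[0]+.032*np.cos(a),cc[1]+.032*np.sin(a),z]) for a in th for z in(.04,.084)]);print(cc,q.min(0),q.max(0))
Y=((20,120,90),(36,255,255))
print("cap now",[plane("top",*b[0],.160) for b in blobs(t,(385,283,415,312),*Y)])
```

```text
14.25 [ 0.4351 -0.021   0.3317] [-0.1359  0.9907 -0.     -0.0001] [0.288  0.0377 0.2895] 105.62711323060273
side bbox 243 289 32 36
[0.4339, 0.1804] [243.3402 287.2841] [273.9872 322.8778]
[0.435, 0.181] [242.8266 287.1058] [273.4797 322.6887]
cap now [array([ 0.4353, -0.1817,  0.16  ])]
```

View pics/v9.png

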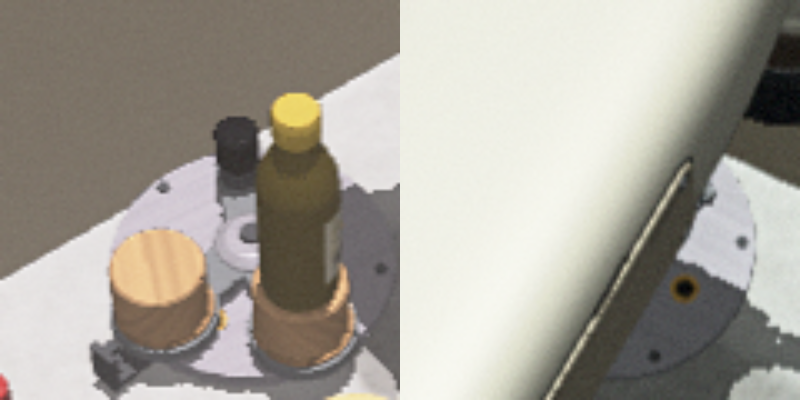

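step_arm --targets "1 0.002 -0.321 -0.1 0 0 -0.396;1 0.002 -0.321 -0.18 0 0 -0.396;1 0.002 -0.321 -0.22 0 0 -0.396;1 0.002 -0.321 -0.25 0 0 -0.396;1 0.002 -0.321 -0.26 0 0 -0.396;1 0.002 -0.321 -0.26 0 0 -0.396;1 0.002 -0.321 -0.26 0 0 -0.396;1 0.002 -0.321 -0.26 0 0 -0.396"

```text
clock: 15.02
eef_pos: [0.4369, -0.1778, 0.2021]
tool_rot: [0.015, 1.0, 0.0, -0.0]
ft_force: [-0.1, 0.8, 1.0]
grip_width: 0.0854
grasp_force: 0.0
```

Run:
```python
from h import *
o=bot.get_obs();print(o["eef_pos"],o["ft_force"],2*np.degrees(np.arctan2(*o["tool_rot"][1::-1]))-90)
s=cv2.imread("pics/side9.png")[:,:,::-1].copy()
m=cv2.inRange(cv2.cvtColor(s,cv2.COLOR_RGB2HSV),(8,60,170),(25,255,255))
c,_=cv2.findContours(m[280:320,235:280],0,1);c=max(c,key=cv2.contourArea);e=cv2.fitEllipse(c)
u,v=e[0][0]+235,e[0][1]+280;print(u,v,e[1],"stand top",plane("side",u,v,.084))
th=np.linspace(0,6.283,181);q=np.array([proj("side",[.435+.032*np.cos(a),.181+.032*np.sin(a),.084]) for a in th]);print(q.min(0),q.max(0),"bbox",np.array(cv2.boundingRect(c))+[235,280,0,0])
s=bot.camera("side");print([ (b[0],b[2]) for b in blobs(s,(370,190,400,220),(20,120,90),(36,255,255))])
```

```text
[ 0.4369 -0.1778  0.2021] [-0.0676  0.7782  1.0363] 88.33359344321184
256.6915340423584 299.8558464050293 (22.153146743774414, 28.106861114501953) stand top [0.4337 0.1845 0.084 ]
[242.8266 287.1058] [272.4953 310.6884] bbox [243 289  29  23]
[(array([384.3718, 204.3077]), array([378, 197,  13,  15]))]
```

step_arm --targets "1 -0.001 -0.005 -0.06 0 0 0;1 -0.001 -0.005 -0.11 0 0 0;1 -0.001 -0.005 -0.136 0 0 0;1 -0.001 -0.005 -0.136 0 0 0;-1 -0.001 -0.005 -0.136 0 0 0;-1 -0.001 -0.005 -0.136 0 0 0;-1 -0.001 -0.005 -0.136 0 0 0;-1 -0.001 -0.005 -0.136 0 0 0;-1 -0.001 -0.005 -0.136 0 0 0;-1 -0.001 -0.005 -0.136 0 0 0"

```text
clock: 15.9
eef_pos: [0.4369, -0.1821, 0.1353]
tool_rot: [0.016, 1.0, -0.001, 0.001]
ft_force: [0.8, -0.5, 6.5]
grip_width: 0.0287
grasp_force: 58.9
```

Run:
```python
from h import *
o=bot.get_obs();print(o["eef_pos"],o["ft_force"],o["grip_width"],o["grasp_force"])
```

```text
[ 0.4369 -0.1821  0.1353] [ 0.7701 -0.5145  6.5485] 0.028680398994260545 58.85602655704133
```

step_arm --targets "-1 0 0 0.02 0 0 0;-1 0 0 0.06 0 0 0;-1 0 0 0.12 0 0 0;-1 0 0 0.18 0 0 0;-1 0 0 0.25 0 0 0;-1 0 0 0.32 0 0 0;-1 0 0 0.39 0 0 0;-1 0 0 0.46 0 0 0;-1 0 0 0.52 0 0 0;-1 0 0 0.54 0 0 0"

```text
clock: 16.73
eef_pos: [0.4364, -0.1819, 0.4079]
tool_rot: [0.016, 1.0, -0.001, 0.003]
ft_force: [0.3, -0.2, -3.5]
grip_width: 0.0287
grasp_force: 59.7
```

step_arm --targets "-1 0 0.03 0 0 0 0.05;-1 0 0.08 0 0 0 0.1;-1 0 0.14 0 0 0 0.2;-1 0 0.2 0 0 0 0.3;-1 0 0.27 0 0 0 0.4;-1 0 0.34 0 0 0 0.5;-1 0 0.41 0 0 0 0.6;-1 0 0.48 0 0 0 0.7;-1 0 0.55 0 0 0 0.8;-1 0 0.6 0 0 0 0.9"

```text
clock: 17.57
eef_pos: [0.435, 0.121, 0.4028]
tool_rot: [-0.334, 0.943, 0.001, -0.001]
ft_force: [1.1, -0.2, -4.3]
grip_width: 0.0287
grasp_force: 59.8
```

Run:
```python
from h import *
o=bot.get_obs();print(o["eef_pos"],o["ft_force"],o["grip_width"],2*np.degrees(np.arctan2(*o["tool_rot"][1::-1]))-90)
```

```text
[0.435  0.121  0.4028] [ 1.1372 -0.1737 -4.3087] 0.028703385742568834 128.99479202095114
```

step_arm --targets "-1 0 0.05 0 0 0 0.05;-1 0 0.1 0 0 0 0.09;-1 0 0.122 0 0 0 0.09;-1 0 0.122 0 0 0 0.09;-1 0 0.122 -0.05 0 0 0.09;-1 0 0.122 -0.1 0 0 0.09;-1 0 0.122 -0.14 0 0 0.09;-1 0 0.122 -0.16 0 0 0.09;-1 0 0.122 -0.16 0 0 0.09;-1 0 0.122 -0.16 0 0 0.09"

```text
clock: 18.4
eef_pos: [0.4354, 0.1782, 0.3233]
tool_rot: [-0.364, 0.932, -0.0, -0.001]
ft_force: [0.6, -0.5, -3.1]
grip_width: 0.0288
grasp_force: 59.8
```

Run:
```python
from h import *
o=bot.get_obs();p=o["eef_pos"];print(p,o["tool_rot"],o["ft_force"])
s=bot.camera("side");cv2.imwrite("pics/side10.png",s[:,:,::-1])
h=cv2.cvtColor(s,cv2.COLOR_RGB2HSV);m=cv2.inRange(h,(15,70,20),(32,255,140))
zb=p[2]-.136
th=np.linspace(0,6.283,181)
for zz in(.01,.03,.05,.08):
    q=np.array([proj("side",[p[0]+.026*np.cos(a),p[1]+.026*np.sin(a),zb+zz]) for a in th]);i,j=q[:,0].argmin(),q[:,0].argmax()
    v=int(round((q[i,1]+q[j,1])/2));u=np.where(m[v,int(q[i,0])-12:int(q[j,0])+12])[0]+int(q[i,0])-12
    print("pred",q[i,0],q[j,0],"row",v,"meas",u.min(),u.max()+1,len(u))
print("lowest pred",np.max([proj("side",[p[0]+.026*np.cos(a),p[1]+.026*np.sin(a),zb])[1] for a in th]))
c=int(proj("side",[p[0],p[1],zb+.02])[0]);col=np.where(m[:,c])[0];print(c,col.min(),col.max(),np.where(np.diff(col)>1)[0],col[np.where(np.diff(col)>1)[0]])
```

```text
[0.4354 0.1782 0.3233] [-0.3636  0.9316 -0.0002 -0.0012] [ 0.5805 -0.4677 -3.0828]
pred 241.96153415574202 267.7629495265718 row 264 meas 243 268 25
pred 241.0733514036192 267.2054042617491 row 257 meas 242 268 26
pred 240.16220251724008 266.63347668567275 row 250 meas 241 267 26
pred 238.75011776118373 265.7473771183195 row 240 meas 240 266 26
lowest pred 276.77483103115867
254 204 388 [71 74 76 77 78 79 81] [275 293 296 302 307 310 313]
```

step_arm --targets "-1 0.001 0.009 -0.04 0 0 0;-1 0.001 0.009 -0.08 0 0 0;-1 0.001 0.009 -0.12 0 0 0;-1 0.001 0.009 -0.15 0 0 0;-1 0.001 0.009 -0.17 0 0 0;-1 0.001 0.009 -0.18 0 0 0;-1 0.001 0.009 -0.185 0 0 0;-1 0.001 0.009 -0.185 0 0 0"

```text
clock: 19.12
eef_pos: [0.4368, 0.1839, 0.2319]
tool_rot: [-0.364, 0.931, -0.0, 0.001]
ft_force: [0.2, 0.6, -4.2]
grip_width: 0.0288
grasp_force: 59.8
```

Run:
```python
from h import *
o=bot.get_obs();p=o["eef_pos"];print(p,o["tool_rot"],o["ft_force"])
s=bot.camera("side");cv2.imwrite("pics/side11.png",s[:,:,::-1])
h=cv2.cvtColor(s,cv2.COLOR_RGB2HSV)
for v in(270,276,282,288,292,296,300,304,310,316):print(v,"".join("b" if x[2]<95 else "W" if x[0]<25 and x[1]>60 else "." for x in h[v,232:284]))
```

```text
[0.4368 0.1839 0.2319] [-0.3641  0.9314 -0.0001  0.0005] [ 0.2184  0.5608 -4.2292]
270 .........bbbbbbbbbbbbbbbbbbbbbbbbb..........bbbbbbbb
276 ..........bbbbbbbbbbbbbbbbbbbbbbbb..........bbbbbbbb
282 ...........bbbbbbbbbbbbbbbbbbbbbbbb.................
288 ............bbbbbbbbbbbbbbbbbbbbbbbb................
292 ............bbbbbbbbbbbbbbbbbbbbbbbb...............b
296 ............WbbbbbbbbbbbbbbbbbbbbbbWWWW.............
300 ...........WWWbbbbbbbbbbbbbbbbbbbbWWWWWW............
304 ...........WWWWWWWWWWWbbbWWWWWWWWWWWWWW..........bbb
310 ............WWWWWWWWWWWWWWWWWWWWWWWWWWWWWWW.........
316 ............bWWWWWWWWWWWWWWWWWWWWWWWWWWWW..bWW......
```

step_arm --targets "-1 -0.002 -0.003 -0.006 0 0 0;-1 -0.002 -0.003 -0.012 0 0 0;-1 -0.002 -0.003 -0.015 0 0 0;-1 -0.002 -0.003 -0.015 0 0 0"

```text
clock: 19.5
eef_pos: [0.4351, 0.1823, 0.2236]
tool_rot: [-0.364, 0.931, 0.0, -0.0]
ft_force: [-0.4, -0.4, -4.3]
grip_width: 0.0288
grasp_force: 59.8
```

step_arm --targets "-1 0 0 -0.003 0 0 0;-1 0 0 -0.003 0 0 0;-1 0 0 -0.003 0 0 0"

```text
clock: 19.75
eef_pos: [0.4353, 0.1824, 0.2223]
tool_rot: [-0.364, 0.931, -0.0, -0.0]
ft_force: [0.3, -0.4, -4.4]
grip_width: 0.0288
grasp_force: 59.8
```

step_arm --targets "-1 0 0 -0.002 0 0 0;-1 0 0 -0.004 0 0 0;-1 0 0 -0.004 0 0 0"

```text
clock: 20.0
eef_pos: [0.4352, 0.1824, 0.2201]
tool_rot: [-0.364, 0.931, -0.0, -0.0]
ft_force: [-0.5, -0.1, -5.2]
grip_width: 0.0289
grasp_force: 59.8
```

step_arm --targets "-1 0 0 -0.002 0 0 0;-1 0 0 -0.003 0 0 0;-1 0 0 -0.003 0 0 0"

```text
clock: 20.25
eef_pos: [0.4356, 0.1826, 0.2193]
tool_rot: [-0.364, 0.931, 0.0, 0.001]
ft_force: [-0.5, 0.4, -0.6]
grip_width: 0.0293
grasp_force: 60.5
```

Run:
```python
from h import *
s=bot.camera("side");cv2.imwrite("pics/side12.png",s[:,:,::-1])
h=cv2.cvtColor(s,cv2.COLOR_RGB2HSV)
for v in(284,288,292,296,300,302,304,306,308,310,312,316,320):print(v,"".join("b" if x[2]<95 else "W" if x[0]<25 and x[1]>60 else "." for x in h[v,232:284]))
p=[.4345,.182]
th=np.linspace(0,6.283,181)
for r in(.026,.032):
    q=np.array([proj("side",[p[0]+r*np.cos(a),p[1]+r*np.sin(a),.084]) for a in th]);print(r,q.min(0),q.max(0))
```

```text
284 ............bbbbbbbbbbbbbbbbbbbbbbbb........b.......
288 .............bbbbbbbbbbbbbbbbbbbbbbb................
292 .............bbbbbbbbbbbbbbbbbbbbbbb...............b
296 ............WbbbbbbbbbbbbbbbbbbbbbbbbWW.............
300 ...........WWWbbbbbbbbbbbbbbbbbbbbbbbWWW............
302 ...........WWWWbbbbbbbbbbbbbbbbbbbbbWWWW............
304 ...........WWWWWbbbbbbbbbbbbbbbbbbbWWWW...........bb
306 ...........WWWWWWWbbbbbbbbbbbbbbWWWWWWWWW......bb...
308 ............WWWWWWWWWWWWWWWWWWWWWWWWWWWWWW..bbbb....
310 ............WWWWWWWWWWWWWWWWWWWWWWWWWWWWWWW.b.......
312 ...........bWWWWWWWWWWWWWWWWWWWWWWWWWWWWWW..........
316 ............bWWWWWWWWWWWWWWWWWWWWWWWWWWWW..bWW......
320 .............bb.WWWWWWWWWWWWWWWWWWWWWW..bbb.........
0.026 [245.3546 289.6102] [269.4727 308.7899]
0.032 [242.565 287.465] [272.2504 311.0732]
```

step_arm --targets "-0.25 0 0 -0.001 0 0 0;-0.1 0 0 -0.001 0 0 0;0.5 0 0 -0.001 0 0 0;1 0 0 -0.001 0 0 0;1 0 0 -0.001 0 0 0;1 0 0 0.02 0 0 0;1 0 0 0.06 0 0 0;1 0 0 0.12 0 0 0;1 0 0 0.18 0 0 0;1 0 0 0.25 0 0 0"

```text
clock: 21.13
eef_pos: [0.4346, 0.1821, 0.3442]
tool_rot: [-0.364, 0.931, -0.0, -0.001]
ft_force: [0.5, -0.3, -0.2]
grip_width: 0.0858
grasp_force: 0.0
```

step_arm --targets "1 0 -0.08 0.02 0 0 0;1 0 -0.16 0.02 0 0 0;1 0 -0.24 0.02 0 0 0;1 0 -0.32 0.02 0 0 0;1 0 -0.4 0.02 0 0 0;1 0 -0.45 0.02 0 0 0;1 0 -0.45 0.02 0 0 0;1 0 -0.45 0.02 0 0 0"

```text
clock: 21.8
eef_pos: [0.4353, -0.0438, 0.3538]
tool_rot: [-0.363, 0.932, 0.0, 0.0]
ft_force: [-0.4, 0.1, 0.2]
grip_width: 0.0856
grasp_force: 0.0
```

Run:
```python
from h import *
o=bot.get_obs();print(o["eef_pos"],o["ft_force"],o["grip_width"])
s=bot.camera("side");cv2.imwrite("pics/side13.png",s[:,:,::-1])
h=cv2.cvtColor(s,cv2.COLOR_RGB2HSV)
for v in(288,296,300,304,306,308):print(v,"".join("b" if x[2]<95 else "W" if x[0]<25 and x[1]>60 else "." for x in h[v,232:284]))
print("caps",[(b[0],b[2]) for b in blobs(s,(215,200,330,275),(22,120,90),(36,255,255))])
for X in([.4345,.182,.24],[.366,.1165,.24]):print(proj("side",X))
print("knob",[(b[0],b[2]) for b in blobs(s,(268,250,293,275),(0,0,0),(180,255,50))],[(b[0],b[2]) for b in blobs(cv2.imread("pics/side4.png")[:,:,::-1].copy(),(268,250,293,275),(0,0,0),(180,255,50))])
```

```text
[ 0.4353 -0.0438  0.3538] [-0.4364  0.1325  0.1738] 0.08556625799243289
288 .............bbbbbbbbbbbbbbbbbbbbbbb................
296 ............WWbbbbbbbbbbbbbbbbbbbbbbbWW.............
300 ...........WWWbbbbbbbbbbbbbbbbbbbbbbbWWW............
304 ...........WWWWWbbbbbbbbbbbbbbbbbbbWWWW..........bbb
306 ...........WWWWWWWWbbbbbbbbbbbbbWWWWWWWWW......bb...
308 ............WWWWWWWWWWWWWWWWWWWWWWWWWWWbWW..bbb.....
caps [(array([251.7719, 250.0058]), array([245, 242,  15,  18])), (array([298.3618, 254.6118]), array([291, 248,  15,  18]))]
(np.float64(251.95605032205583), np.float64(250.6108827163298))
(np.float64(299.60655668253423), np.float64(255.93044214883474))
knob [] [(array([279.8866, 262.0412]), array([274, 255,  13,  17]))]
```

Run:
```python
from h import *
for n in("side4","side9","side13"):
    s=cv2.imread(f"pics/{n}.png")[:,:,::-1].copy()
    for T in(60,75):print(n,T,[(b[0],b[2]) for b in blobs(s,(268,245,294,280),(0,0,0),(180,255,T))])
```

```text
side4 60 [(array([280.2938, 263.0825]), array([274, 255,  13,  18]))]
side4 75 [(array([281.289 , 265.3232]), array([274, 255,  20,  22]))]
side9 60 [(array([280.3485, 264.6061]), array([274, 255,  14,  18]))]
side9 75 [(array([280.6043, 265.0468]), array([274, 255,  14,  22]))]
side13 60 [(array([280.4082, 264.1973]), array([274, 255,  14,  18]))]
side13 75 [(array([280.5726, 265.2241]), array([274, 255,  14,  22]))]
```

```bash
python3 -c "
from workcell import bot
print(bot.job_done())"
```

```text
the job is handed in; nothing more can be done
None
```

I turned the carrier to the next hole with the pin home, set the stand and then the short bottle centred on the pad at the pointer, left the finished set standing, and handed in at about 22 s; no verdict came back.

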